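# Find the recalled medicine carton

## Robot

A 7-joint arm with a two-finger parallel gripper is mounted at the origin on the work surface. World frame = base frame: x ahead of the robot, y to its left, z up, the work surface at z = 0. Lengths are in m, angles in degrees, forces in N, time in s.
With the tool pointing down it reaches from about 0.425 to 0.875 m from the base axis. Payload 4.7 kg.
Tool frame: the origin (TCP) lies at the very end of the fingers, on their centre line; the grasp point (between the pads) lies 19 mm behind it; z points along the fingers, y is the line along which they close (so a half turn about z gives the same grasp; the last joint's range is limited). The gripper opens to 87 mm and grips with 3 to 60 N. Pads are 19 mm wide; open, the fingers measure 117 mm over their backs; the gripper's body (75 mm by 190 mm) begins 51 mm behind the grasp point.
Start: joints at [77.355, 18.392, -4.016, 83.108, 1.295, 78.541, -3.26], TCP at [0.151, -0.632, 0.223] pointing down, gripper open.
Joint ranges: [-163.93, 163.93], [-17.29, 119.83], [-79.2, 71.16], [3.27, 140.29], [-89.18, 269.18], [5.43, 117.66], [-154.24, 154.24]. Speed limits (degrees/s): [147.25, 147.25, 180, 180, 180, 180, 180].

## Interface

Orientations are given as [roll, pitch, yaw] about the fixed x, y, z axes, in that order (R = Rz(yaw) Ry(pitch) Rx(roll)).
In Python, from cell import get_obs, read_camera, sign_off, silhouettes gives the robot as it stands.
- The arm moves only by the tool play_rows, never from a script. Its argument "steps" is a list that holds one entry, the list of rows, each a list of 7 numbers: the shift along the tool's x, y, z in m, then the turn, a rotation vector about the tool's x, y, z in rad, then the finger opening in m, from 0 to 0.087. A call has 1 to 12 rows; each row shifts and turns the commanded pose from where the row before left it, along the tool's axes as they then stand; what a row does not reach is not made up. A row lasts 1/10 s, in which the tool goes at most 50 mm and 8.59 degrees, less where a joint would pass 70% of its speed; a pose out of reach is approached as far as the arm can. A call is refused whole if a number of a shift passes 0.05 or a number of a turn 0.15, either way. A call with a gripper value outside its range is refused whole. The fingers move at their own pace and stop on an object; "force" is the grip in N (left out, the last holds). Time passes only in rows, so rows that do not move let the fingers close. It gives the time, the measured TCP pose, the force, the opening and the grip force at its end, in the units of the state.
- get_obs(): the state, without advancing time (a new reading comes with each control period).
- read_camera(name): name is "side" or "top" or "wrist"; returns a dict with "frame" (384x512x3 uint8, red, green, blue), "intrinsics" (3x3 intrinsics, pixels), "view" (4x4, takes a point from world to camera coordinates). Camera axes: x right, y up, looking along -z (the intrinsics and any distortion apply to the point x, -y, -z); pixel columns grow to the right and rows downward; lengths in m; the calibration is good to about 2 mm. A picture is of the moment at which its call begins. There is no depth.
- sign_off(): hands the job in; it is judged then, once.
Trained networks look in the newest picture that a camera, given by its name, has taken for a name from the list of things; names that differ only in an ending like _2 or _b are one class to them, and where a whole thing is asked for, a point or a joint stands for the part that bears it (a point fixed in the world has none). Each returns a list of dicts, best first, with "p" (0 to 1); they miss things now and then, are a little off and sometimes report something else, mostly with a low value. They report only what shows in the picture. A call takes as long as a camera call. They do not tell look-alikes from the thing itself.
- silhouettes(camera, name): "pixels" (384x512 bool, what is visible of it) and "extent" ([left, top, right, bottom] in pixels, round what is visible of it).
The state is a dict: "time_s": time; "qpos": joint angles; "joint_velocities": joint speeds; "effort": joint torques, N m; "tool_pos": TCP position; "tool_rot": TCP orientation; "force": force on the tool from outside, world axes, zero at the start; "wrist_torque": the same for the moment, N m; "grip_width": finger opening in m; "grasp_force": force on a finger pad.
Only numpy, scipy, OpenCV 4.12 (cv2) and the standard library are available. Lean on these libraries where they do the work, as an engineer would, in place of code of your own. Each camera call takes 0.05 s, during which the arm holds its last target. There are 200 camera calls.

## Task

Three look-alike medicine cartons lean green side out on the sloping stand on the pharmacy counter, and one has a red recall sticker on its hidden underside. Turn all three over, underside up, taking them off the stand: lay the one with the red sticker flat in the middle of the steel tray with the sticker up, and the other two flat on the counter, clear of the tray. Do not move or tip the jar, the mortar or the stapler.

Things in the scene. Friction and masses are not known exactly. Their poses are not given: they have to be found in the camera images.
- carton_a: Look-alike medicine carton A, rigid, 96 (own x) x 60 (own y) x 30 mm (own z), about 110 g: green printed top, white underside with a grey stripe (and on one carton the red sticker). Origin at the centre of the underside, own z out of the green top. It starts leaning on the sloping stand, green side out, own x up the slope. Turned over flat, its origin is on top, 30 mm up. Stood on its end it topples past 17 degrees.
- carton_b: Look-alike medicine carton B, rigid, 96 (own x) x 60 (own y) x 30 mm (own z), about 110 g: green printed top, white underside with a grey stripe (and on one carton the red sticker). Origin at the centre of the underside, own z out of the green top. It starts leaning on the sloping stand, green side out, own x up the slope. Turned over flat, its origin is on top, 30 mm up. Stood on its end it topples past 17 degrees.
- carton_c: Look-alike medicine carton C, rigid, 96 (own x) x 60 (own y) x 30 mm (own z), about 110 g: green printed top, white underside with a grey stripe (and on one carton the red sticker). Origin at the centre of the underside, own z out of the green top. It starts leaning on the sloping stand, green side out, own x up the slope. Turned over flat, its origin is on top, 30 mm up. Stood on its end it topples past 17 degrees.
- sticker (a point): Centre of the red sticker, 50 x 34 mm, flat on the underside of one of the three cartons, within 2 mm of the middle of that underside. It cannot be seen until its carton is turned over. Its axes are those of its carton (z points into the carton, towards the green top).
- stand: Red wooden display stand fixed to the counter, 400 mm wide (own y), about 100 mm deep (own x), 95 mm high at the back. Its board leans back at 60 degrees from level, low edge towards own -x, where a ledge 26 mm up with a low lip carries the cartons; they lean on it side by side about 125 mm apart, nothing between them. Origin at the centre of its base, z up.
- tray: Shallow open steel tray fixed to the counter, 175 mm (own x) by 145 mm (own y) outside, 18 mm high, walls and floor 5 mm thick. Origin at the centre of its underside, z up.
- jar: Bystander: upright amber glass jar with black cap and paper label, 68 mm diameter, 100 mm high, loose. Origin at the centre of its base, z up.
- mortar: Bystander: open brass mortar bowl, 100 mm diameter at the rim, 75 mm high, loose. Origin at the centre of its base, z up.
- stapler: Bystander: blue and black stapler, 145 mm long (own x), 36 mm wide (own y), about 50 mm high, loose. Origin at the centre of its base, z up.
Things that resemble listed ones, but are neither listed nor needed, are in the scene too. What is shaped like the carton_a but orange or pink is not meant.

How it is judged:
By the outcome, as a careful person would: the job done as asked, in the order asked, and still so for the second after the job is handed in, with the robot touching nothing.
It also fails if it takes over 72 s, if anything falls off the work surface, if the arm or the gripper's body presses on something with over 40 N, if the wrist force passes 120 N, or if a joint passes its speed limit or range.

## Working session

There is one attempt and no reset: what is moved stays moved. The work goes in short steps, Python scripts to look and compute and a tool call to move; the robot and the scene stay as the last step left them, time stands still between calls to the robot, and variables do not carry over. Pictures are saved under pics/ and viewed, at most 10 in all, crops included, and the job is handed in when it is done.

Besides the shell and the picture viewer there is one more tool, called as name([rows], argument=value, ...), one row to a line, values as JSON. play_rows: Moves the arm, as the interface text tells. Its arguments: {"type":"object","properties":{"steps":{"type":"array","items":{"type":"array","items":{"type":"array","items":{"type":"number"}}}},"force":{"type":"number"}},"required":["steps"]}

```bash
mkdir -p pics
cat > h.py <<'E'
import numpy as np, cv2
from cell import get_obs, read_camera, sign_off, silhouettes
def ray(c,u,v):
    K=np.array(c["intrinsics"]);V=np.array(c["view"])
    d=np.linalg.inv(K)@[u,v,1]; d=np.array([d[0],-d[1],-d[2]])
    R=V[:3,:3]; return -R.T@V[:3,3], R.T@d
def onz(c,u,v,z):
    o,d=ray(c,u,v); return o+d*(z-o[2])/d[2]
def proj(c,P):
    K=np.array(c["intrinsics"]);V=np.array(c["view"])
    p=V[:3,:3]@np.array(P)+V[:3,3]; q=K@[p[0],-p[1],-p[2]]; return q[:2]/q[2]
E
python3 - <<'E'
from h import *
a=[]
for n in("top","side"):
    c=read_camera(n); f=np.array(c["frame"]); cv2.imwrite(f"pics/{n}0.png",cv2.resize(f[:,:,::-1],(800,600)))
    print(n,np.round(ray(c,256,192),3).tolist())
    for m in("carton_a","stand","tray","jar","mortar","stapler"):
        for s in silhouettes(n,m):
            if s["p"]>.3:
                vs,us=np.nonzero(s["pixels"]); r=cv2.minAreaRect(np.c_[us,vs].astype(np.float32))
                print(m,round(s["p"],2),np.round(s["extent"]).tolist(),[np.round(onz(c,*p,0.0)[:2],3).tolist() for p in cv2.boxPoints(r)])
print(get_obs())
E
```

```text
top [[0.407, -0.008, 0.992], [0.199, 0.016, -0.98]]
carton_a 0.95 [282.0, 108.0, 310.0, 145.0] [[0.871, -0.048], [0.883, -0.113], [0.772, -0.128], [0.761, -0.065]]
carton_a 0.92 [332.0, 110.0, 359.0, 147.0] [[0.867, -0.192], [0.899, -0.26], [0.794, -0.298], [0.764, -0.231]]
carton_a 0.72 [233.0, 153.0, 257.0, 185.0] [[0.712, 0.094], [0.724, 0.024], [0.63, 0.008], [0.618, 0.077]]
carton_a 0.66 [184.0, 156.0, 213.0, 187.0] [[0.689, 0.239], [0.712, 0.168], [0.611, 0.135], [0.589, 0.205]]
carton_a 0.57 [275.0, 152.0, 301.0, 183.0] [[0.638, -0.044], [0.738, -0.04], [0.742, -0.109], [0.642, -0.112]]
stand 0.79 [170.0, 150.0, 318.0, 197.0] [[0.685, 0.277], [0.749, -0.16], [0.627, -0.173], [0.565, 0.254]]
tray 0.85 [97.0, 199.0, 154.0, 270.0] [[0.531, 0.463], [0.557, 0.304], [0.381, 0.265], [0.357, 0.419]]
jar 0.71 [238.0, 113.0, 261.0, 148.0] [[0.844, 0.086], [0.851, 0.013], [0.75, 0.004], [0.743, 0.075]]
mortar 0.91 [369.0, 223.0, 409.0, 265.0] [[0.545, -0.316], [0.556, -0.429], [0.452, -0.43], [0.441, -0.319]]
mortar 0.53 [275.0, 153.0, 299.0, 182.0] [[0.735, -0.036], [0.742, -0.107], [0.
[... 1606 characters left out ...]
s': 0.7, 'qpos': array([77.35583392, 18.38908405, -4.0154113 , 83.10720216,  1.29749686,
       78.54185395, -3.26124095]), 'joint_velocities': array([ 0.07069231,  0.0739193 , -0.04421966,  0.0083551 , -0.00598265,
        0.0529409 ,  0.03683629]), 'effort': array([ 9.41415419e-05, -4.90951538e+01, -4.02794201e-01, -3.12718463e+01,
       -6.36908063e-02,  3.34423478e-02,  1.74227335e-05]), 'tool_pos': array([ 0.15116352, -0.63219884,  0.22262172]), 'tool_rot': array([1.79992871e+02, 5.46643172e-03, 1.34515555e+01]), 'force': array([-0.34202848, -0.45442912,  0.10018124]), 'wrist_torque': array([-0.03693629, -0.04825722, -0.0148007 ]), 'grasp_force': 0.0, 'grip_width': 0.08706467959840974}
```

View pics/top0.png

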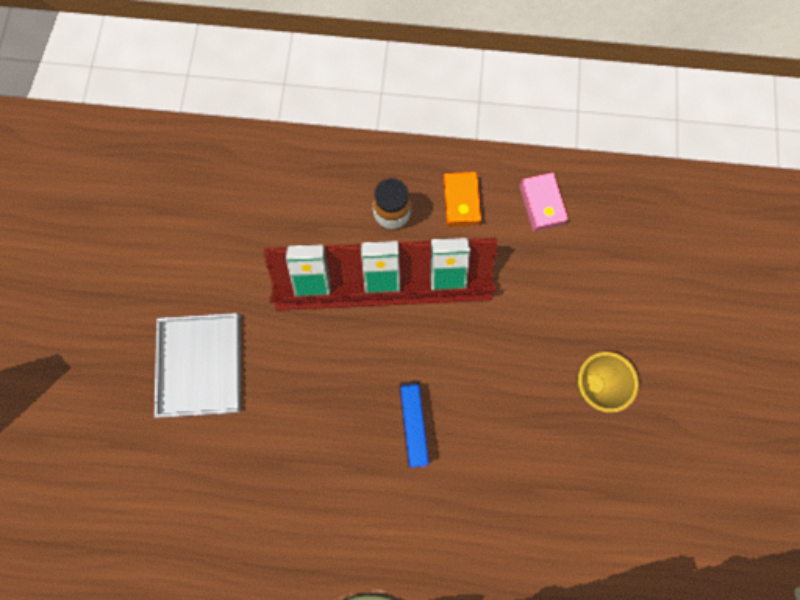

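View pics/side0.png

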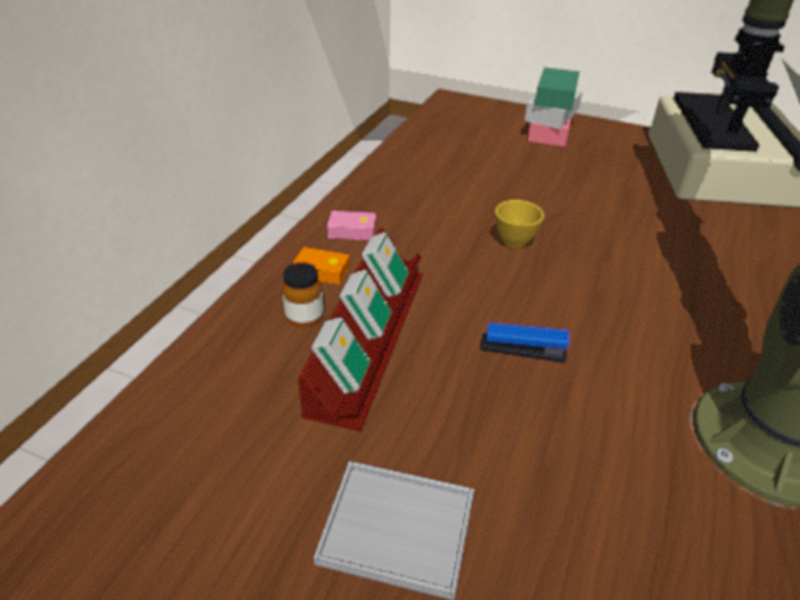

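The top view shows the three cartons on the stand at about (308,270), (381,268) and (450,265), with the tray at (198,365), jar at (391,203), stapler at (414,425) and mortar at (608,381). The side view agrees, and the cartons' green faces point towards the robot. Next I fit the carton poses.

```bash
cat >> h.py <<'E'
from scipy.spatial.transform import Rotation as Ro
from scipy.optimize import least_squares
def box(x,y,z,yaw,tilt=60):
    # (x,y,z) = low edge middle of underside; own x up slope
    t=np.radians(tilt);w=Ro.from_euler('z',yaw,degrees=True).as_matrix()
    ex=w@[np.cos(t),0,np.sin(t)];ez=w@[-np.sin(t),0,np.cos(t)];ey=np.cross(ez,ex)
    return np.array([x,y,z])+np.array([a*ex*.096+b*ey*.03+c*ez*.03 for a in(0,1) for b in(-1,1) for c in(0,1)]),ex,ey,ez
def go(p,rot,n=None,vmax=.045,wmax=.14):
    """rows from the present pose to p, rot(3x3)"""
    o=get_obs();p0=np.array(o["tool_pos"]);R0=Ro.from_euler('xyz',o["tool_rot"],degrees=True).as_matrix()
    w=Ro.from_matrix(R0.T@rot).as_rotvec();d=np.array(p)-p0
    n=n or int(max(np.ceil(np.linalg.norm(d)/vmax),np.ceil(np.linalg.norm(w)/wmax),1))
    S=sum(R0@Ro.from_rotvec(w*k/n).as_matrix() for k in range(n));s=np.linalg.solve(S,d)
    print("at",p0.round(4),"n",n,"row",np.round(s,4).tolist(),np.round(w/n,4).tolist())
def tool(alpha,yaw):
    """tz tilted outward by alpha deg from down, tool y along -(stand y)"""
    a=np.radians(alpha);w=Ro.from_euler('z',yaw,degrees=True).as_matrix()
    tz=w@[np.sin(a),0,-np.cos(a)];ty=w@[0,-1,0];return np.c_[np.cross(ty,tz),ty,tz]
E
python3 - <<'E'
from h import *
C={n:read_camera(n) for n in("top","side")}
obs={}
for n,c in C.items():
    L=[]
    for s in silhouettes(n,"carton_a"):
        if s["p"]<.3: continue
        vs,us=np.nonzero(s["pixels"]);m=np.array([us.mean(),vs.mean()])
        g=onz(c,*m,.07);col=np.array(c["frame"])[vs,us].astype(float).mean(0)
        L.append((g[1],g[0],m,s["extent"],col.round()))
        print(n,g.round(3),m.round(),np.round(s["extent"]),col.round())
    obs[n]=L
sel={n:sorted([l for l in L if l[4][1]>=l[4][0]-5 and l[1]<.75],key=lambda l:-l[0]) for n,L in obs.items()}
print({n:len(v) for n,v in sel.items()})
def res(q,full=False):
    r=[]
    for i in range(3):
        P,*_=box(q[2*i],q[2*i+1],q[7],q[6])
        for n,c in C.items():
            uv=np.array([proj(c,p) for p in P],np.float32)
            h=cv2.convexHull(uv);M=cv2.moments(h);cen=[M['m10']/M['m00'],M['m01']/M['m00']]
            l=sel[n][i];r+=list(2*(np.array(cen)-l[2]))+list(.5*(np.r_[uv.min(0),uv.max(0)]-l[3]))
    r+=[(q[7]-.03)*300]
    return np.array(r)
q=least_squares(res,[.66,.17,.67,.04,.68,-.08,-5,.03],x_scale=[.01]*6+[3,.01],loss='soft_l1')
print(q.x.round(4),q.cost); print(res(q.x).round(1)[:-1].reshape(6,6))
for n in C:
  for m in("jar","tray"):
    s=silhouettes(n,m)[0];vs,us=np.nonzero(s["pixels"]);print(n,m,onz(C[n],us.mean(),vs.mean(),.05 if m=="jar" else .009).round(3))
E
```

```text
top [ 0.8  -0.23  0.07] [347. 129.] [334. 110. 361. 146.] [237. 159. 191.]
top [0.635 0.172 0.07 ] [197. 172.] [184. 157. 213. 190.] [135. 168. 145.]
top [ 0.79  -0.082  0.07 ] [294. 127.] [284. 111. 307. 142.] [237. 146.  10.]
top [ 0.67  -0.071  0.07 ] [287. 168.] [273. 151. 299. 184.] [138. 176. 152.]
top [0.653 0.048 0.07 ] [243. 170.] [234. 153. 257. 184.] [140. 179. 154.]
side [0.652 0.043 0.07 ] [234. 194.] [217. 174. 251. 218.] [116. 148. 131.]
side [0.633 0.168 0.07 ] [218. 227.] [198. 206. 239. 254.] [115. 148. 130.]
side [ 0.768 -0.029  0.07 ] [208. 168.] [188. 161. 223. 184.] [207. 117.   0.]
side [ 0.669 -0.073  0.07 ] [246. 169.] [232. 148. 258. 191.] [117. 149. 132.]
side [ 0.784 -0.163  0.07 ] [225. 144.] [212. 136. 237. 155.] [210. 130. 156.]
{'top': 3, 'side': 3}
[ 0.6209  0.1713  0.6394  0.047   0.6566 -0.0696 -4.9993  0.0227] 13.105174841767367
[[ 0.6  0.4  0.2 -1.3 -1.5  0.3]
 [-0.3  0.4 -0.2 -1.5 -0.4 -1.4]
 [ 0.8  0.3 -1.6 -0.6 -0.   2.1]
 [-0.3  0.4 -1.  -1.1  0.5 -0.7]
 [ 0.6  0.3 -0.1 -0.4  1.3  1.3]
 [-0.3 -0.1 -1.4 -0.   2.2 -1. ]]
top jar [0.777 0.042 0.05 ]
top tray [0.454 0.358 0.009]
side jar [0.774 0.046 0.05 ]
side tray [0.453 0.366 0.009]
```

Run:
```python
from h import *
C={n:read_camera(n) for n in("top","side")}
sel={}
for n,c in C.items():
    L=[]
    for s in silhouettes(n,"carton_a"):
        if s["p"]<.3: continue
        vs,us=np.nonzero(s["pixels"]);m=np.array([us.mean(),vs.mean()]);g=onz(c,*m,.07)
        col=np.array(c["frame"])[vs,us].astype(float).mean(0)
        if g[0]<.75 and col[1]>col[0]: L.append((g[1],m,s["extent"]))
    sel[n]=sorted(L,key=lambda l:-l[0])
def pos(q,i):
    d=np.array([np.sin(np.radians(q[2])),-np.cos(np.radians(q[2]))]);return q[:2]+(i-1+ (0 if i==1 else 0))*q[4]*d
def res(q):
    r=[]
    for i in range(3):
        P,*_=box(*pos(q,i),q[3],q[2])
        for n,c in C.items():
            uv=np.array([proj(c,p) for p in P],np.float32);M=cv2.moments(cv2.convexHull(uv))
            l=sel[n][i];r+=list(2*(np.array([M['m10'],M['m01']])/M['m00']-l[1]))+list(.5*(np.r_[uv.min(0),uv.max(0)]-l[2]))
    return np.r_[r,(q[3]-.026)*1000]
q=least_squares(res,[.64,.047,8,.026,.122],x_scale=[.01,.01,3,.01,.01],loss='soft_l1').x
print(q.round(4),res(q).round(1)[:-1].reshape(6,6))
for i in range(3): print(i,pos(q,i).round(4))
# pick of i=2: tool alpha=-a, grasp point 78mm up, mid thickness
for i in range(3):
    P,ex,ey,ez=box(*pos(q,i),q[3],q[2]);b=np.r_[pos(q,i),q[3]]
    print(i,"gp",(b+.074*ex+.015*ez).round(4),"ex",ex.round(3),"ez",ez.round(3))
i=2;P,ex,ey,ez=box(*pos(q,i),q[3],q[2]);b=np.r_[pos(q,i),q[3]];T=tool(-30,q[2])
go(b+.074*ex+.015*ez+.019*T[:,2]-.10*T[:,2],T)
```

```text
[0.6386 0.0483 8.2019 0.0258 0.1229] [[-0.9 -1.7 -0.3 -0.9 -0.3  1. ]
 [-0.4 -1.5  0.6 -0.1 -0.3 -0.9]
 [-1.4 -0.9 -1.5 -0.8 -2.3  0.9]
 [ 0.1  1.7  0.5 -1.   0.6 -0.2]
 [ 2.   0.9  1.6 -1.5 -1.1  0.3]
 [ 0.5 -1.6 -1.7 -1.2  0.3 -1. ]]
0 [0.621 0.17 ]
1 [0.6386 0.0483]
2 [ 0.6561 -0.0733]
0 gp [0.6448 0.1734 0.0974] ex [0.495 0.071 0.866] ez [-0.857 -0.124  0.5  ]
1 gp [0.6623 0.0517 0.0974] ex [0.495 0.071 0.866] ez [-0.857 -0.124  0.5  ]
2 gp [ 0.6799 -0.0699  0.0974] ex [0.495 0.071 0.866] ez [-0.857 -0.124  0.5  ]
at [ 0.1512 -0.6322  0.2226] n 18 row [0.0371, -0.0249, -0.0061] [0.0013, -0.0291, 0.005]
```

play_rows([
  [[0.037,-0.025,-0.006,0.0013,-0.029,0.005,0.087],[0.037,-0.025,-0.006,0.0013,-0.029,0.005,0.087],[0.037,-0.025,-0.006,0.0013,-0.029,0.005,0.087],[0.037,-0.025,-0.006,0.0013,-0.029,0.005,0.087],[0.037,-0.025,-0.006,0.0013,-0.029,0.005,0.087],[0.037,-0.025,-0.006,0.0013,-0.029,0.005,0.087],[0.037,-0.025,-0.006,0.0013,-0.029,0.005,0.087],[0.037,-0.025,-0.006,0.0013,-0.029,0.005,0.087],[0.037,-0.025,-0.006,0.0013,-0.029,0.005,0.087],[0.037,-0.025,-0.006,0.0013,-0.029,0.005,0.087],[0.037,-0.025,-0.006,0.0013,-0.029,0.005,0.087],[0.037,-0.025,-0.006,0.0013,-0.029,0.005,0.087]],
], force=25)

```text
time_s: 2.5
tool_pos: [0.5288, -0.2455, 0.2246]
tool_rot: [-179.8, 20.0, 10.0]
force: [1.1, -0.9, -0.1]
grip_width: 0.0869
grasp_force: 0.0
```

```bash
cat >> h.py <<'E'
YAW=8.2
def carton(i):
    b=np.array([[.621,.170,.026],[.6386,.0483,.026],[.6561,-.0733,.026]][i]);_,ex,ey,ez=box(*b,YAW);return b,ex,ey,ez
def gp(i,alpha,back=0,s=.074):
    b,ex,ey,ez=carton(i);T=tool(alpha,YAW);return b+s*ex+.015*ez+(.019-back)*T[:,2],T
def st():
    o=get_obs();print("t",round(o["time_s"],2),"tcp",np.round(o["tool_pos"],4),"rot",np.round(o["tool_rot"],2),"q",np.round(o["qpos"],1),"F",np.round(o["force"],1),"w",round(o["grip_width"],4),"g",round(o["grasp_force"],1))
E
python3 -c "
from h import *
st();go(*gp(2,-30,.1));go(*gp(2,-20,.1))"
```

```text
t 2.5 tcp [ 0.5288 -0.2455  0.2246] rot [-179.77   19.97    9.98] q [ 33.   25.5 -22.6  77.5  16.4  97.7 -69.8] F [ 1.1 -0.9 -0.1] w 0.0869 g 0.0
at [ 0.5288 -0.2455  0.2246] n 6 row [0.037, -0.0247, -0.0061] [0.0015, -0.0292, 0.0047]
at [ 0.5288 -0.2455  0.2246] n 6 row [0.035, -0.0248, -0.0037] [0.0011, -0.0001, 0.0049]
```

play_rows([
  [[0.037,-0.0247,-0.0061,0.0015,-0.0292,0.0047,0.087],[0.037,-0.0247,-0.0061,0.0015,-0.0292,0.0047,0.087],[0.037,-0.0247,-0.0061,0.0015,-0.0292,0.0047,0.087],[0.037,-0.0247,-0.0061,0.0015,-0.0292,0.0047,0.087],[0.037,-0.0247,-0.0061,0.0015,-0.0292,0.0047,0.087],[0.037,-0.0247,-0.0061,0.0015,-0.0292,0.0047,0.087],[0,0,0,0,0,0,0.087]],
])

```text
time_s: 3.2
tool_pos: [0.7202, -0.0564, 0.1557]
tool_rot: [-179.9, 30.5, 8.9]
force: [-0.3, 0.8, -3.1]
grip_width: 0.087
grasp_force: 0.0
```

```bash
python3 -c "
from h import *
st();go(*gp(2,-30,.1));go(*gp(2,-30,0))
c=read_camera('top');f=np.array(c['frame'])[100:220,160:400];g=cv2.resize(np.array(read_camera('side')['frame'])[110:290,150:330],(480,480));f=cv2.resize(f,(480,240))
im=np.zeros((480,800,3),np.uint8);im[:480,:480]=g;im[:160,480:]=cv2.resize(f,(320,160));cv2.imwrite('pics/p1.png',im[:,:,::-1])"
```

```text
t 3.2 tcp [ 0.7202 -0.0564  0.1557] rot [-179.86   30.55    8.93] q [  3.2  57.5  -9.3  35.8  11.5 117.4 -82.5] F [-0.3  0.8 -3.1] w 0.087 g 0.0
at [ 0.7202 -0.0564  0.1557] n 1 row [-0.0074, 0.0076, -0.0096] [0.004, 0.0096, 0.011]
at [ 0.7202 -0.0564  0.1557] n 3 row [-0.0022, 0.0024, 0.0301] [0.0013, 0.0032, 0.0037]
```

View pics/p1.png

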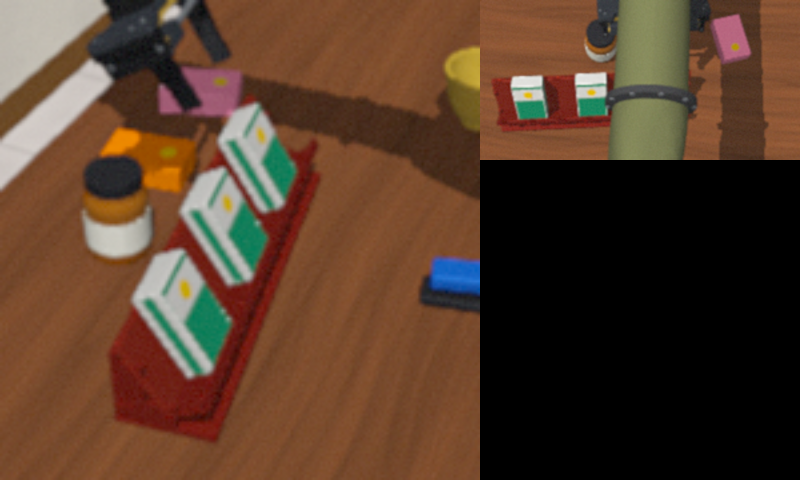

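The fingers hang above and behind carton c, and the jar, at about (115,205), is clear of the gripper. Joint 6 is at its limit, so I'll ease the tilt to 20°.

```bash
python3 -c "
from h import *
go(*gp(2,-20,.06))"
```

```text
at [ 0.7181 -0.0629  0.1633] n 2 row [-0.0047, 0.0007, 0.0179] [0.0009, 0.0901, 0.0021]
```

play_rows([
  [[-0.0047,0.0007,0.0179,0.0009,0.09,0.002,0.087],[-0.0047,0.0007,0.0179,0.0009,0.09,0.002,0.087],[0,0,0,0,0,0,0.087],[0,0,0,0,0,0,0.087]],
])

```text
time_s: 3.7
tool_pos: [0.6927, -0.0726, 0.1435]
tool_rot: [-180.0, 19.6, 7.9]
force: [0.5, 0.2, -0.2]
grip_width: 0.0871
grasp_force: 0.0
```

```bash
python3 -c "
from h import *
st();go(*gp(2,-20,0),n=4)"
```

```text
t 3.7 tcp [ 0.6927 -0.0726  0.1435] rot [-179.99   19.62    7.85] q [  8.5  42.9 -12.1  59.2  10.3  98.3 -84.2] F [ 0.5  0.2 -0.2] w 0.0871 g 0.0
at [ 0.6927 -0.0726  0.1435] n 4 row [0.001, -0.0011, 0.0166] [-0.0006, -0.0017, -0.0014]
```

play_rows([
  [[0.001,-0.001,0.0166,0,-0.0017,0.001,0.087],[0.001,-0.001,0.0166,0,-0.0017,0.001,0.087],[0.001,-0.001,0.0166,0,-0.0017,0.001,0.087],[0.001,-0.001,0.0166,0,-0.0017,0.001,0.087],[0,0,0,0,0,0,0.087],[0,0,0,0,0,0,0.05],[0,0,0,0,0,0,0.05],[0,0,0,0,0,0,0.05],[0,0,0,0,0,0,0.05],[0,0,0,0,0,0,0.05]],
], force=25)

```text
time_s: 4.7
tool_pos: [0.6731, -0.0669, 0.08]
tool_rot: [-179.7, 20.4, 7.9]
force: [-10.4, 3.9, 6.9]
grip_width: 0.0596
grasp_force: 29.7
```

```bash
python3 -c "
from h import *
st();p,T=gp(2,-20,0)
print(p)
b,ex,ey,ez=carton(2); go(p+.09*ex+np.array([-.02,0,.02]),T)
"
```

```text
t 4.7 tcp [ 0.6731 -0.0669  0.08  ] rot [-179.74   20.41    7.93] q [  8.8  43.3 -12.2  66.   10.3  91.9 -85.3] F [-10.4   3.9   6.9] w 0.0596 g 29.7
[ 0.67343221 -0.07080239  0.07973172]
at [ 0.6731 -0.0669  0.08  ] n 3 row [-0.0035, 0.0002, -0.0334] [-0.002, 0.0024, -0.0015]
```

play_rows([
  [[-0.0035,0,-0.0334,0,0,0,0.05],[-0.0035,0,-0.0334,0,0,0,0.05],[-0.0035,0,-0.0334,0,0,0,0.05],[-0.01,0,-0.03,0,0,0,0.05],[-0.01,0,-0.03,0,0,0,0.05]],
])

```text
time_s: 5.2
tool_pos: [0.7026, -0.0657, 0.2409]
tool_rot: [180.0, 19.8, 7.7]
force: [0.7, -0.8, -1.1]
grip_width: 0.06
grasp_force: 24.9
```

```bash
python3 -c "
from h import *
st(); go([.60,-.10,.26],tool(55,YAW))
"
```

```text
t 5.2 tcp [ 0.7026 -0.0657  0.2409] rot [179.98  19.82   7.72] q [  7.   42.8 -11.8  48.3  10.1 109.3 -83.7] F [ 0.7 -0.8 -1.1] w 0.06 g 24.9
at [ 0.7026 -0.0657  0.2409] n 10 row [-0.0106, 0.002, -0.0047] [0.0003, 0.1306, -0.0008]
```

play_rows([
  [[-0.0106,0.002,-0.0047,0,0.1306,0,0.05],[-0.0106,0.002,-0.0047,0,0.1306,0,0.05],[-0.0106,0.002,-0.0047,0,0.1306,0,0.05],[-0.0106,0.002,-0.0047,0,0.1306,0,0.05],[-0.0106,0.002,-0.0047,0,0.1306,0,0.05],[-0.0106,0.002,-0.0047,0,0.1306,0,0.05],[-0.0106,0.002,-0.0047,0,0.1306,0,0.05],[-0.0106,0.002,-0.0047,0,0.1306,0,0.05],[-0.0106,0.002,-0.0047,0,0.1306,0,0.05],[-0.0106,0.002,-0.0047,0,0.1306,0,0.05],[0,0,0,0,0,0,0.05]],
])

```text
time_s: 6.3
tool_pos: [0.6038, -0.0936, 0.2592]
tool_rot: [-179.4, -50.8, 8.0]
force: [-0.3, 0.0, -1.7]
grip_width: 0.0601
grasp_force: 24.9
```

```bash
cat >> h.py <<'E'
def look(name):
    a=[np.array(read_camera(n)['frame']) for n in('top','side','wrist')]
    for n,f in zip("tsw",a):
        h=cv2.cvtColor(f,cv2.COLOR_RGB2HSV);m=((h[...,0]<6)|(h[...,0]>174))&(h[...,1]>170)&(h[...,2]>150);print(n,"bright red px",m.sum())
    im=np.vstack([cv2.resize(a[0],(400,300)),cv2.resize(a[1],(400,300))]);im=np.hstack([im,np.vstack([cv2.resize(a[2],(400,300)),np.zeros((300,400,3),np.uint8)])])
    cv2.imwrite(f'pics/{name}.png',im[:,:,::-1])
E
python3 -c "
from h import *
st(); look('v1')
"
```

```text
t 6.3 tcp [ 0.6038 -0.0936  0.2592] rot [-179.41  -50.77    8.02] q [ 19.7 -14.8  -0.8 128.9 -50.7  27.9 -25.1] F [-0.3  0.  -1.7] w 0.0601 g 24.9
t bright red px 23
s bright red px 0
w bright red px 0
```

View pics/v1.png

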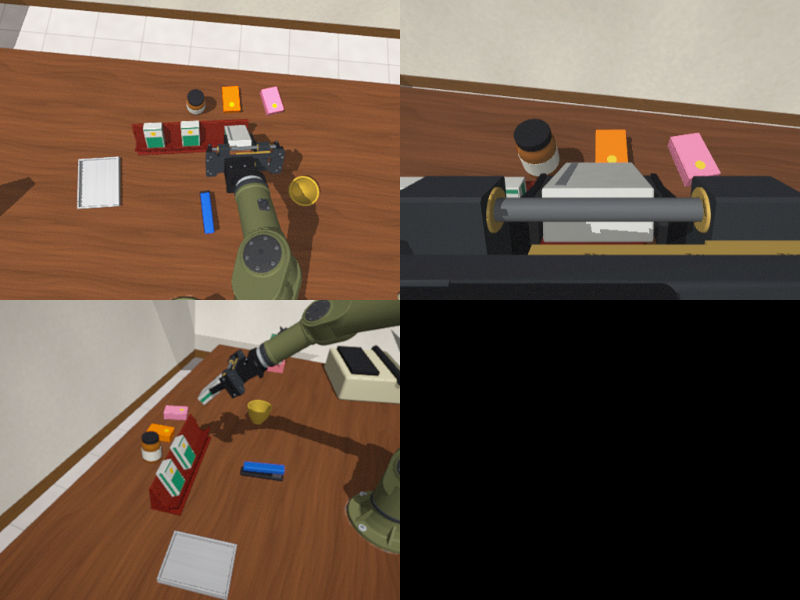

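The top view (237,135) and wrist view (608,185) show a white underside with a grey stripe and no red, so carton c is a plain one. It goes on the counter to the right of the stand.

```bash
cat >> h.py <<'E'
def place(E,yaw,tau,lean=10,up=.003,s=.074):
    """tool pose with green low edge at E, carton tilted tau toward robot"""
    t=np.radians(tau);w=Ro.from_euler('z',yaw,degrees=True).as_matrix()
    ex=w@[-np.sin(t),0,np.cos(t)];ez=w@[-np.cos(t),0,-np.sin(t)];T=tool(tau+lean,yaw)
    return np.array(E)+s*ex-.015*ez+.019*T[:,2]+[0,0,up],T
E
python3 -c "
from h import *
p,T=place([.745,-.225,0],0,45,up=.10);print(p);go(p,T)
print(place([.745,-.225,0],0,65)[0])
"
```

```text
[ 0.71884459 -0.225       0.15203455]
at [ 0.6078 -0.0926  0.2633] n 5 row [-0.0056, 0.0284, 0.0292] [-0.0244, 0.0142, 0.0178]
[ 0.70262509 -0.225       0.04295081]
```

play_rows([
  [[-0.0056,0.0284,0.0292,-0.0244,0.0142,0.0178,0.05],[-0.0056,0.0284,0.0292,-0.0244,0.0142,0.0178,0.05],[-0.0056,0.0284,0.0292,-0.0244,0.0142,0.0178,0.05],[-0.0056,0.0284,0.0292,-0.0244,0.0142,0.0178,0.05],[-0.0056,0.0284,0.0292,-0.0244,0.0142,0.0178,0.05],[0,0,0,0,0,0,0.05],[0,0,0,0,0,0,0.05]],
])

```text
time_s: 7.15
tool_pos: [0.6887, -0.192, 0.1691]
tool_rot: [178.4, -52.6, 3.6]
force: [0.6, 0.3, -1.1]
grip_width: 0.06
grasp_force: 24.9
```

```bash
python3 -c "
from h import *
st();go(*place([.745,-.225,0],0,62,up=.006),n=6)
"
```

```text
t 7.15 tcp [ 0.6887 -0.192   0.1691] rot [178.35 -52.64   3.62] q [ 35.4   5.8 -12.4 123.2 -85.5  18.6  13.1] F [ 0.6  0.3 -1.1] w 0.06 g 24.9
at [ 0.6887 -0.192   0.1691] n 6 row [-0.0165, 0.0053, 0.0122] [-0.0046, 0.0562, 0.0057]
```

```bash
cat > kin.py <<'E'
import numpy as np
from scipy.spatial.transform import Rotation as Ro
from scipy.optimize import least_squares
lo=np.array([-163.93,-17.29,-79.2,3.27,-89.18,5.43,-154.24]);hi=np.array([163.93,119.83,71.16,140.29,269.18,117.66,154.24])
D=[([77.355,18.392,-4.016,83.108,1.295,78.541,-3.26],[.1511,-.6322,.2226],[180,0,13.45]),
([33.,25.5,-22.6,77.5,16.4,97.7,-69.8],[.5288,-.2455,.2246],[-179.77,19.97,9.98]),
([8.5,42.9,-12.1,59.2,10.3,98.3,-84.2],[.6927,-.0726,.1435],[-179.99,19.62,7.85]),
([8.8,43.3,-12.2,66.,10.3,91.9,-85.3],[.6731,-.0669,.08],[-179.74,20.41,7.93]),
([7.,42.8,-11.8,48.3,10.1,109.3,-83.7],[.7026,-.0657,.2409],[179.98,19.82,7.72]),
([19.7,-14.8,-.8,128.9,-50.7,27.9,-25.1],[.6038,-.0936,.2592],[-179.41,-50.77,8.02]),
([35.4,5.8,-12.4,123.2,-85.5,18.6,13.1],[.6887,-.192,.1691],[178.35,-52.64,3.62])]
def fk(q,P):
    h,a,b,t,e1,e2,e3=P[:7];s=P[7:14];q0=P[14]
    M=lambda ax,d:Ro.from_euler(ax,d,degrees=True).as_matrix()
    R=M('z',s[0]*q[0]+P[15]);p=np.array([0,0,h])
    R=R@M('y',q[1])@M('z',s[2]*q[2]);p=p+R@[e1,0,a]
    R=R@M('y',q[3])@M('z',s[4]*q[4]);p=p+R@[e2,0,b]
    R=R@M('y',q[5]);p=p+R@[e3,0,t]
    return p,R@M('z',s[6]*q[6]+q0)
def err(P):
    r=[]
    for q,x,o in D:
        p,R=fk(q,P);r+=list((p-x)*100)+list((R.T@Ro.from_euler('xyz',o,degrees=True).as_matrix()-np.eye(3)).ravel()*10)
    return r
if __name__=="__main__":
    import itertools
    best=None
    for s in itertools.product([1,-1],repeat=4):
      for q0 in(0,90,180,270):
       for z in(0,180):
        ss=[s[0],1,s[1],1,s[2],1,s[3]]
        f=lambda v:err(np.r_[v,ss,q0,z])
        r=least_squares(f,[.33,.35,.35,.25,0,0,0])
        if best is None or r.cost<best[0]: best=(r.cost,np.r_[r.x,ss,q0,z])
    print(best[0],best[1].round(3));np.save("P.npy",best[1])
    print(np.array(err(best[1])).reshape(-1,12).round(2)[:,:3])
E
python3 kin.py
```

```text
8.613616432636649 [ 2.38e-01  5.25e-01  5.09e-01  4.45e-01 -7.40e-02 -9.00e-03 -5.20e-02
 -1.00e+00  1.00e+00 -1.00e+00  1.00e+00 -1.00e+00  1.00e+00 -1.00e+00
  9.00e+01  0.00e+00]
[[ 2.35  0.9   0.02]
 [-1.57  0.75 -0.69]
 [ 0.61  1.2   0.15]
 [ 0.77  1.23  0.28]
 [ 0.39  1.05  0.1 ]
 [ 0.24  1.12  0.03]
 [-0.09 -0.86  0.12]]
```

```bash
cat > kin2.py <<'E'
from kin import *
P0=np.load("P.npy");s=P0[7:14]
M=lambda ax,d:Ro.from_euler(ax,d,degrees=True).as_matrix()
def fk2(q,v):
    R=M('z',-q[0]+v[10]);p=R@[v[12],v[13],v[0]]
    R=R@M('y',q[1]);R=R@M('z',-q[2]);p=p+R@[v[4],v[7],v[1]]
    R=R@M('y',q[3]);R=R@M('z',-q[4]);p=p+R@[v[5],v[8],v[2]]
    R=R@M('y',q[5]);p=p+R@[v[6],v[9],v[3]]
    return p,R@M('z',-q[6]+90+v[11])
def err2(v):
    r=[]
    for q,x,o in D:
        p,R=fk2(q,v);r+=list((p-x)*100)+list((R.T@Ro.from_euler('xyz',o,degrees=True).as_matrix()-np.eye(3)).ravel()*10)
    return np.r_[r,np.array(v)[4:]*.3]
def ik(p,R,v,q0,frz=False):
    m=2
    def f(q):
        pp,RR=fk2(q,v);return np.r_[(pp-p)*100,Ro.from_matrix(RR.T@R).as_rotvec()*30,(q-q0)*.001]
    r=least_squares(f,np.clip(q0,lo+m+.1,hi-m-.1),bounds=(lo+m,hi-m),x_scale=20,max_nfev=80);return r.x,np.linalg.norm(r.fun[:6])
E
python3 - <<'E'
from kin2 import *
r=least_squares(err2,np.r_[P0[:7],0,0,0,0,0,0,0]);v=r.x;np.save("v.npy",v);print(v.round(3));print(err2(v)[:-10].reshape(-1,12).round(2)[:,:])
E
```

```text
[ 0.251  0.469  0.516  0.37  -0.002  0.001 -0.    -0.012  0.     0.
 -0.002  0.003 -0.002 -0.015]
[[-0.01 -0.    0.02 -0.    0.    0.   -0.   -0.   -0.   -0.    0.   -0.  ]
 [-0.01  0.   -0.01 -0.    0.01 -0.   -0.01 -0.    0.    0.   -0.   -0.  ]
 [-0.04  0.05 -0.05 -0.   -0.01  0.02  0.01 -0.    0.   -0.02 -0.   -0.  ]
 [ 0.02  0.01  0.04 -0.    0.01 -0.   -0.01 -0.   -0.01  0.    0.01 -0.  ]
 [ 0.02 -0.04  0.01 -0.   -0.    0.01  0.   -0.    0.01 -0.01 -0.01 -0.  ]
 [-0.   -0.01 -0.01 -0.    0.01  0.   -0.01 -0.   -0.   -0.    0.   -0.  ]
 [ 0.01  0.    0.   -0.   -0.01  0.01  0.01 -0.    0.   -0.01 -0.   -0.  ]]
```

```bash
cat >> kin2.py <<'E'
v=np.load("v.npy")
def follow(q,wps,nstep=25):
    """wps list of (p,R); local tracking; returns final q, err, min margin"""
    q=np.array(q,float);p,R=fk2(q,v);mm=999;out=[]
    for (p1,R1) in wps:
        w=Ro.from_matrix(R.T@R1).as_rotvec()
        for k in range(1,nstep+1):
            pt=p+(p1-p)*k/nstep;Rt=R@Ro.from_rotvec(w*k/nstep).as_matrix()
            qc=q
            f=lambda x:(lambda a:np.r_[(a[0]-pt)*100,Ro.from_matrix(a[1].T@Rt).as_rotvec()*30,(x-qc)*.003])(fk2(x,v))
            r=least_squares(f,np.clip(q,lo+1.01,hi-1.01),bounds=(lo+1,hi-1),x_scale=20,max_nfev=15);q=r.x
            mm=min(mm,(np.minimum(q-lo,hi-q)).min());e=np.linalg.norm(r.fun[:6])
            out.append(e)
        p,R=p1,R1
    return q,max(out),e,mm
E
cat > scan.py <<'E'
from kin2 import *
from h import tool,place
import sys
q0=D[4][0]
def E_of(c,z,yaw):  # green low edge for carton centre c, direction yaw
    y=np.radians(yaw);return [c[0]+.048*np.cos(y),c[1]+.048*np.sin(y),z]
for name,c,z in(("tray",(.454,.362),.005),("cnt",(.62,-.25),0)):
    for yaw in range(-180,180,30):
        y0=8 if abs(yaw-8)<=180 else 8
        A=(np.array([.58,c[1]*.6,.27]),tool(0,8));mid=8+((yaw-8+180)%360-180)/2
        B=(np.array([c[0]+.05 if name=="tray" else .58,c[1],.27]),tool(0,mid));B2=(B[0],tool(0,yaw))
        C=place(E_of(c,z,yaw),yaw,40,up=.1);F=place(E_of(c,z,yaw),yaw,60)
        q,em,e,mm=follow(q0,[A,B,B2,C,F],10)
        print(name,yaw,"maxerr",em.round(2),"end",e.round(2),"margin",mm.round(1),q.round(0),flush=True)
E
time python3 scan.py
```

```text
tray -180 maxerr 1.21 end 1.21 margin 1.0 [ -6.  72. -43.  56.  -3. 117.  43.]
tray -150 maxerr 54.64 end 54.64 margin 1.0 [ -17.   25.  -11.  137.  -88.    6. -153.]
tray -120 maxerr 34.19 end 32.05 margin 1.0 [ -84.   87.   70.   67.   -6.  117. -153.]
tray -90 maxerr 26.4 end 26.4 margin 1.0 [ -86.   84.   70.   62.   -6.  114. -153.]
tray -60 maxerr 21.78 end 21.78 margin 1.0 [-103.   72.   70.   86.  -11.   80. -153.]
tray -30 maxerr 16.56 end 13.0 margin 1.0 [-147.  102.   70.  132.  -56.   25. -153.]
tray 0 maxerr 17.12 end 17.12 margin 1.0 [  36.  -16.  -78.  136.   28.    7. -153.]
tray 30 maxerr 13.93 end 13.93 margin 1.0 [  29.  -16.  -76.  137.   41.    6. -153.]
tray 60 maxerr 11.12 end 11.12 margin 1.0 [-88.  -3.  70. 139. -88.  35.  31.]
tray 90 maxerr 0.0 end 0.0 margin 11.8 [ 27.  38. -36. 123. -72.  52.  60.]
tray 120 maxerr 0.0 end 0.0 margin 11.8 [ 25.  54. -44.  99. -33.  69.  38.]
tray 150 maxerr 0.0 end 0.0 margin 11.8 [ 10.  65. -44.  75. -16.  95.  35.]
cnt -180 maxerr 9.38 end 9.38 margin 1.0 [ -4.  70.  36.  50.  -4. 117. 122.]
cnt -150 maxerr 26.28 end 26.
[... 198 characters left out ...]
.   70.  104.  -14.   38. -153.]
cnt -60 maxerr 7.47 end 4.49 margin 1.0 [ -77.   93.   70.  127.  -43.    6. -153.]
cnt -30 maxerr 13.85 end 13.85 margin 1.0 [ -59.   36.   70.  124.   23.    6. -153.]
cnt 0 maxerr 5.44 end 5.44 margin 1.0 [111.  68. -72. 126. -88.   6.  77.]
cnt 30 maxerr 0.0 end 0.0 margin 8.3 [ 67.  39. -20. 113. -81.  58.  57.]
cnt 60 maxerr 0.0 end 0.0 margin 11.8 [ 64.  53. -22.  87. -49.  78.  43.]
cnt 90 maxerr 0.0 end 0.0 margin 11.8 [ 53.  67. -23.  58. -32. 104.  40.]
cnt 120 maxerr 5.04 end 5.04 margin 1.0 [ 50.  75. -42.  45.  -4. 117.  42.]
cnt 150 maxerr 11.61 end 11.61 margin 1.0 [ 28.  64.  -9.  50.  -4. 117.  77.]
real	0m14.445s
user	0m14.926s
sys	0m0.044s
```

```bash
cat > s2.py <<'E'
from kin2 import *
from h import tool,place,go
from scan_e import E_of
E
cat > scan_e.py <<'E'
import numpy as np
def E_of(c,z,yaw):
    y=np.radians(yaw);return [c[0]+.048*np.cos(y),c[1]+.048*np.sin(y),z]
E
python3 - <<'E'
from s2 import *
q=D[6][0]
for yaw in(60,80,90):
    w=[(np.array([.60,-.2,.27]),tool(25,20)),(np.array([.58,-.22,.27]),tool(20,yaw)),place(E_of((.58,-.22),0,yaw),yaw,30,up=.08),place(E_of((.58,-.22),0,yaw),yaw,45)]
    print(yaw,follow(q,w,10))
w=[(np.array([.60,-.2,.27]),tool(25,20))];go(*w[0])
# full cycles for carton 1,0 -> S2 and tray from pick pose
from h import gp
for i,c,z,yaw,tau in((1,(.51,.12),0,80,45),(1,(.454,.362),.005,98,60),(0,(.51,.12),0,80,45),(0,(.454,.362),.005,98,60)):
    w=[gp(i,-20,.06),gp(i,-20,0),gp(i,-20,.12),(np.array([.6,.12,.28]),tool(0,30)),(np.array([c[0]+.04,c[1]-.05,.28]),tool(20,yaw)),place(E_of(c,z,yaw),yaw,30,up=.08),place(E_of(c,z,yaw),yaw,tau)]
    print(i,c,follow(D[4][0],w,10))
E
```

```text
60 (array([ 53.6895837 ,  36.63235254, -11.99579109,  98.49834707,
       -49.39226928,  70.92539494,  41.05016591]), np.float64(0.0026384884812445685), np.float64(6.278124856997884e-05), np.float64(15.793263254536853))
80 (array([ 50.39991503,  44.92288341, -13.39860491,  84.00038173,
       -37.05160741,  84.82034894,  43.09932715]), np.float64(0.0026384884812445685), np.float64(4.837393698586331e-05), np.float64(15.793263254536853))
90 (array([ 48.03819303,  48.87678089, -14.11043577,  76.93009034,
       -31.5822288 ,  91.67839749,  45.0757773 ]), np.float64(0.0026384884812445685), np.float64(5.345191081943304e-05), np.float64(15.793263254536853))
at [ 0.6887 -0.192   0.1691] n 5 row [0.0001, -0.0006, -0.0272] [0.0418, -0.0952, -0.0464]
1 (0.51, 0.12) (array([ 32.0658798 ,  24.27746269, -18.01441553, 120.00320269,
       -57.63794908,  60.57971094,  45.93637228]), np.float64(0.0002732959807486214), np.float64(0.00010553597567508967), np.float64(9.747583844922133))
1 (0.454, 0.362) (array([ 26.76149382,  41.60482673, -36.62093427, 116.827502  ,
       -61.00532028,  55.76319719,  53.02279984]), np.float64(0.0002936172073388686), np.float64(0.00014938361817755068), np.float64(9.747583844922133))
0 (0.51, 0.12) (array([ 31.18088607,  24.15444922, -17.03849753, 120.03360748,
       -57.99685474,  60.85371484,  46.16444145]), np.float64(0.00027106034581026475), np.float64(0.00010621114288470521), np.float64(9.919367338862742))
0 (0.454, 0.362) (array([ 25.85143962,  41.18053257, -35.57683149, 116.85456681,
       -61.73327112,  56.31938436,  53.44212556]), np.float64(0.00029403588701731127), np.float64(0.000149752411042153), np.float64(9.919367338862742))
```

play_rows([
  [[0,-0.0006,-0.0272,0.042,-0.095,-0.046,0.05],[0,-0.0006,-0.0272,0.042,-0.095,-0.046,0.05],[0,-0.0006,-0.0272,0.042,-0.095,-0.046,0.05],[0,-0.0006,-0.0272,0.042,-0.095,-0.046,0.05],[0,-0.0006,-0.0272,0.042,-0.095,-0.046,0.05],[0,0,0,0,0,0,0.05]],
])

```text
time_s: 7.75
tool_pos: [0.6258, -0.1901, 0.2545]
tool_rot: [178.5, -33.5, 18.0]
force: [0.7, -0.3, -0.5]
grip_width: 0.0598
grasp_force: 24.9
```

```bash
python3 -c "
from s2 import *
from h import st
st();go(np.array([.58,-.22,.27]),tool(20,80))
"
```

```text
t 7.75 tcp [ 0.6258 -0.1901  0.2545] rot [178.54 -33.5   17.97] q [ 33.    0.7  -6.5 106.9 -28.7  49.9 -31.6] F [ 0.7 -0.3 -0.5] w 0.0598 g 24.9
at [ 0.6258 -0.1901  0.2545] n 8 row [-0.0053, -0.0013, -0.005] [0.064, -0.025, -0.1216]
```

play_rows([
  [[-0.0053,-0.0013,-0.005,0.064,-0.025,-0.1216,0.05],[-0.0053,-0.0013,-0.005,0.064,-0.025,-0.1216,0.05],[-0.0053,-0.0013,-0.005,0.064,-0.025,-0.1216,0.05],[-0.0053,-0.0013,-0.005,0.064,-0.025,-0.1216,0.05],[-0.0053,-0.0013,-0.005,0.064,-0.025,-0.1216,0.05],[-0.0053,-0.0013,-0.005,0.064,-0.025,-0.1216,0.05],[-0.0053,-0.0013,-0.005,0.064,-0.025,-0.1216,0.05],[-0.0053,-0.0013,-0.005,0.064,-0.025,-0.1216,0.05],[0,0,0,0,0,0,0.05]],
])

```text
time_s: 8.65
tool_pos: [0.5791, -0.2167, 0.261]
tool_rot: [-179.4, -20.3, 79.9]
force: [0.8, 0.5, -1.5]
grip_width: 0.06
grasp_force: 24.9
```

```bash
python3 -c "
from s2 import *
from h import st
st();go(*place(E_of((.58,-.22),0,80),80,40,up=.04))
"
```

```text
t 8.65 tcp [ 0.5791 -0.2167  0.261 ] rot [-179.41  -20.26   79.94] q [ 34.9  19.1  -7.4  80.5 -16.7  87.6  19.5] F [ 0.8  0.5 -1.5] w 0.06 g 24.9
at [ 0.5791 -0.2167  0.261 ] n 4 row [-0.0169, 0.0006, 0.0391] [-0.0024, 0.1298, -0.0009]
```

play_rows([
  [[-0.0169,0.0006,0.0391,-0.0024,0.1298,-0.0009,0.05],[-0.0169,0.0006,0.0391,-0.0024,0.1298,-0.0009,0.05],[-0.0169,0.0006,0.0391,-0.0024,0.1298,-0.0009,0.05],[-0.0169,0.0006,0.0391,-0.0024,0.1298,-0.0009,0.05],[0,0,0,0,0,0,0.05],[0,0,0,0,0,0,0.05]],
])

```text
time_s: 9.25
tool_pos: [0.582, -0.1938, 0.0932]
tool_rot: [-179.5, -50.1, 79.4]
force: [1.2, 0.3, -0.4]
grip_width: 0.0601
grasp_force: 24.9
```

```bash
python3 -c "
from s2 import *
from h import st,look
st();look('v2');go(*place(E_of((.58,-.22),0,80),80,45,up=.003),n=4)
"
```

```text
t 9.25 tcp [ 0.582  -0.1938  0.0932] rot [-179.5   -50.07   79.39] q [ 46.8  38.4 -10.3  85.9 -36.8  84.7  40.1] F [ 1.2  0.3 -0.4] w 0.0601 g 24.9
t bright red px 22
s bright red px 0
w bright red px 1665
at [ 0.5858 -0.1948  0.1007] n 4 row [-0.0096, -0.0004, 0.0063] [0.0015, 0.0231, 0.0017]
```

View pics/v2.png

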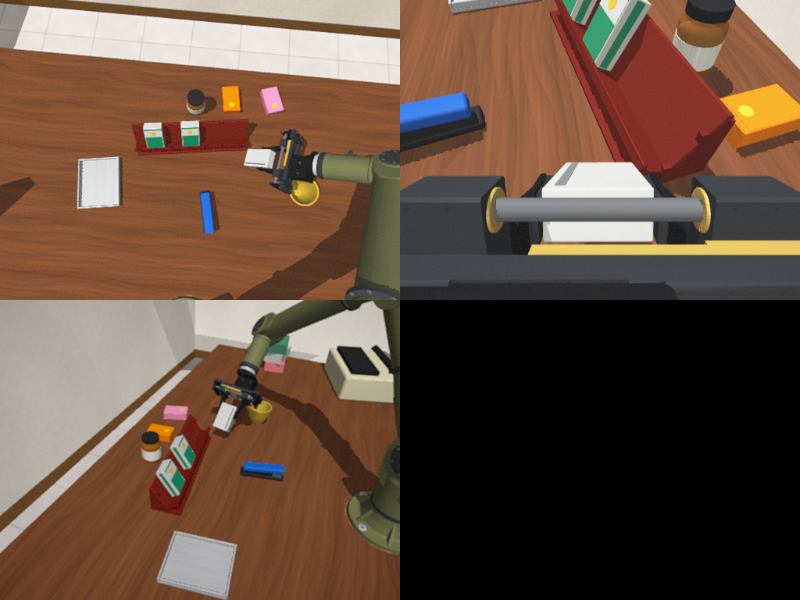

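The top view at (260,158) and side view at (227,417) show a white underside with no sticker, and the gripper is above the mortar. I'll lower and release.

play_rows([
  [[-0.0096,-0.0004,0.0063,0.0015,0.0231,0.0017,0.05],[-0.0096,-0.0004,0.0063,0.0015,0.0231,0.0017,0.05],[-0.0096,-0.0004,0.0063,0.0015,0.0231,0.0017,0.05],[-0.0096,-0.0004,0.0063,0.0015,0.0231,0.0017,0.05],[0,0,0,0,0,0,0.05],[0,0,0,0,0,0,0.05]],
])

```text
time_s: 10.0
tool_pos: [0.5803, -0.2005, 0.0499]
tool_rot: [-179.1, -55.5, 79.0]
force: [-4.1, -6.4, 9.4]
grip_width: 0.0599
grasp_force: 25.0
```

```bash
python3 -c "
from s2 import *
from h import st
st();go(*place(E_of((.58,-.22),0,80),80,45,up=.000),n=1)
"
```

```text
t 10.0 tcp [ 0.5803 -0.2005  0.0499] rot [-179.14  -55.53   79.  ] q [ 48.9  45.2 -10.8  84.2 -38.6  85.6  44.1] F [-4.1 -6.4  9.4] w 0.0599 g 25.0
at [ 0.5803 -0.2005  0.0499] n 1 row [0.0033, 0.0031, 0.0009] [-0.0008, -0.0093, -0.0098]
```

play_rows([
  [[0,0,0,0,0,0,0.087],[0,0,0,0,0,0,0.087],[0,0,0,0,0,0,0.087],[0,0,0,0,0,0,0.087],[0,0,0,0,0,0,0.087],[0,0,0,0,0,0,0.087]],
])

```text
time_s: 10.6
tool_pos: [0.5801, -0.1977, 0.0483]
tool_rot: [-179.0, -55.4, 79.1]
force: [-0.3, -0.2, 0.4]
grip_width: 0.0866
grasp_force: 0.0
```

```bash
python3 -c "
from s2 import *
from h import st,look
st();look('v3')
"
```

```text
t 10.6 tcp [ 0.5801 -0.1977  0.0483] rot [-179.    -55.38   79.09] q [ 48.8  45.2 -10.9  84.4 -38.5  85.4  44.1] F [-0.3 -0.2  0.4] w 0.0866 g 0.0
t bright red px 28
s bright red px 0
w bright red px 2363
```

View pics/v3.png

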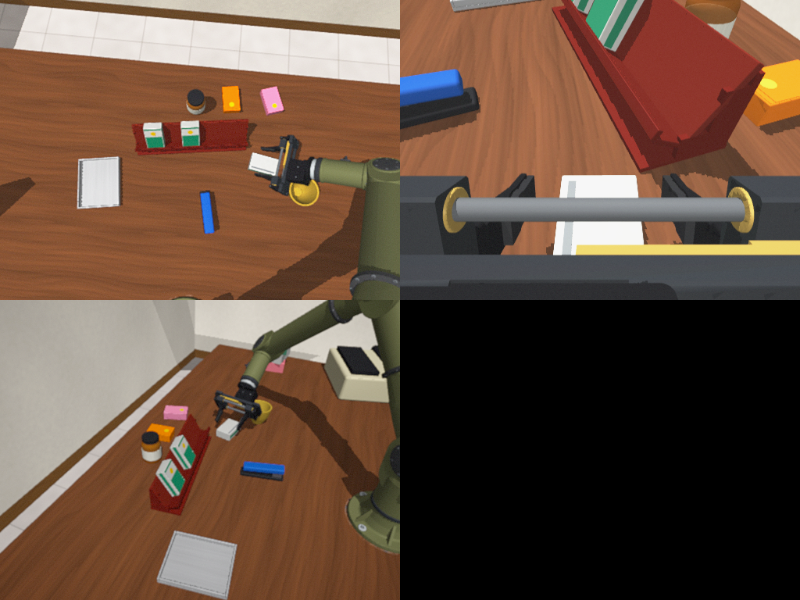

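The carton toppled flat, underside up, and lies clear between the fingers at top-view (263,163). I'll retreat and go for the middle carton.

play_rows([
  [[0,0,-0.04,0,0,0,0.087],[0,0,-0.04,0,0,0,0.087],[-0.02,0,-0.04,0,0,0,0.087],[0.02,0,-0.03,0,-0.1,0,0.087],[0,0,0,0,0,0,0.087]],
])

```text
time_s: 11.25
tool_pos: [0.561, -0.3228, 0.1373]
tool_rot: [-179.7, -49.4, 79.5]
force: [1.5, 1.8, 2.9]
grip_width: 0.0868
grasp_force: 0.0
```

```bash
python3 -c "
from s2 import *
from h import st,get_obs
st();w=[(np.array([.61,-.08,.25]),tool(0,40)),gp(1,-20,.08)] if 0 else None
from h import gp
w=[(np.array([.61,-.08,.25]),tool(0,40)),gp(1,-20,.08)]
print(follow(get_obs()['qpos'],w,10));go(*w[0])
"
```

```text
t 11.25 tcp [ 0.561  -0.3228  0.1373] rot [-179.66  -49.42   79.5 ] q [ 51.9  43.5  -7.2  71.  -33.7  97.2  40.4] F [1.5 1.8 2.9] w 0.0868 g 0.0
(array([ -4.13892647,  41.23995676,  -5.28095832,  60.09769095,
         3.33765115,  98.80266236, -90.59468751]), np.float64(0.000394072667003056), np.float64(0.0002250640562277124), np.float64(18.857337635026838))
at [ 0.561  -0.3228  0.1373] n 8 row [0.0342, -0.0102, 0.0022] [-0.0378, -0.1032, 0.081]
```

play_rows([
  [[0.0342,-0.0102,0.0022,-0.0378,-0.1032,0.081,0.087],[0.0342,-0.0102,0.0022,-0.0378,-0.1032,0.081,0.087],[0.0342,-0.0102,0.0022,-0.0378,-0.1032,0.081,0.087],[0.0342,-0.0102,0.0022,-0.0378,-0.1032,0.081,0.087],[0.0342,-0.0102,0.0022,-0.0378,-0.1032,0.081,0.087],[0.0342,-0.0102,0.0022,-0.0378,-0.1032,0.081,0.087],[0.0342,-0.0102,0.0022,-0.0378,-0.1032,0.081,0.087],[0.0342,-0.0102,0.0022,-0.0378,-0.1032,0.081,0.087],[0,0,0,0,0,0,0.087]],
])

```text
time_s: 12.15
tool_pos: [0.6075, -0.0698, 0.2481]
tool_rot: [-178.9, -1.4, 42.1]
force: [-0.1, 1.4, -0.8]
grip_width: 0.0871
grasp_force: 0.0
```

```bash
python3 -c "
from h import *
st();p,T=gp(1,-20,.08);go(p,T)
# refresh carton positions check
c=read_camera('side')
for s in silhouettes('side','carton_a'):
    vs,us=np.nonzero(s['pixels']);print(round(s['p'],2),us.mean().round(1),vs.mean().round(1))
"
```

```text
t 12.15 tcp [ 0.6075 -0.0698  0.2481] rot [-178.89   -1.43   42.1 ] q [ 13.7  13.4 -10.2  86.7   0.6  80.  -44.2] F [-0.1  1.4 -0.8] w 0.0871 g 0.0
at [ 0.6075 -0.0698  0.2481] n 5 row [0.0279, -0.014, 0.0158] [0.0155, -0.0714, 0.1181]
0.96 291.4 165.5
0.74 208.0 168.3
0.73 233.8 194.1
0.63 224.5 143.6
0.58 218.2 226.7
```

play_rows([
  [[0.0279,-0.014,0.0158,0.0155,-0.0714,0.1181,0.087],[0.0279,-0.014,0.0158,0.0155,-0.0714,0.1181,0.087],[0.0279,-0.014,0.0158,0.0155,-0.0714,0.1181,0.087],[0.0279,-0.014,0.0158,0.0155,-0.0714,0.1181,0.087],[0.0279,-0.014,0.0158,0.0155,-0.0714,0.1181,0.087],[0,0,0,0,0,0,0.087],[0,0,0,0,0,0,0.087]],
])

```text
time_s: 12.95
tool_pos: [0.681, 0.0375, 0.1481]
tool_rot: [179.8, 20.6, 7.1]
force: [-0.1, -0.5, 0.6]
grip_width: 0.087
grasp_force: 0.0
```

```bash
python3 -c "
from h import *
st();go(*gp(1,-20,0),n=5)
"
```

```text
t 12.95 tcp [0.681  0.0375 0.1481] rot [179.75  20.62   7.13] q [ -2.2  41.6  -6.5  60.5   4.4  98.8 -90.8] F [-0.1 -0.5  0.6] w 0.087 g 0.0
at [0.681  0.0375 0.1481] n 5 row [0.0004, -0.0033, 0.0144] [-0.0004, 0.0022, -0.0035]
```

play_rows([
  [[0.001,-0.0165,0.01,0,0.005,-0.0175,0.087],[0,0,0,0,0,0,0.087],[0,0,0,0,0,0,0.087]],
])

```text
time_s: 13.25
tool_pos: [0.6773, 0.0556, 0.1459]
tool_rot: [-179.9, 19.7, 8.3]
force: [0.3, -0.2, -0.6]
grip_width: 0.087
grasp_force: 0.0
```

```bash
python3 -c "
from h import *
st();go(*gp(1,-20,0),n=4)
"
```

```text
t 13.25 tcp [0.6773 0.0556 0.1459] rot [-179.86   19.69    8.3 ] q [ -3.   40.6  -7.2  62.2   4.2  97.2 -91.2] F [ 0.3 -0.2 -0.6] w 0.087 g 0.0
at [0.6773 0.0556 0.1459] n 4 row [0.0005, 0.0004, 0.0174] [-0.0005, -0.0014, 0.0004]
```

play_rows([
  [[0.0005,0.0004,0.0174,0,-0.0014,0,0.087],[0.0005,0.0004,0.0174,0,-0.0014,0,0.087],[0.0005,0.0004,0.0174,0,-0.0014,0,0.087],[0.0005,0.0004,0.0174,0,-0.0014,0,0.087],[0,0,0,0,0,0,0.087],[0,0,0,0,0,0,0.05],[0,0,0,0,0,0,0.05],[0,0,0,0,0,0,0.05],[0,0,0,0,0,0,0.05]],
])

```text
time_s: 14.15
tool_pos: [0.6547, 0.0511, 0.0789]
tool_rot: [-179.8, 20.4, 8.3]
force: [-6.2, 0.5, 4.4]
grip_width: 0.0626
grasp_force: 4.2
```

play_rows([
  [[-0.0035,0,-0.0334,0,0,0,0.05],[-0.0035,0,-0.0334,0,0,0,0.05],[-0.0035,0,-0.0334,0,0,0,0.05],[-0.01,0,-0.03,0,0,0,0.05],[-0.01,0,-0.03,0,0,0,0.05]],
])

```text
time_s: 14.65
tool_pos: [0.6835, 0.054, 0.2405]
tool_rot: [-179.9, 20.0, 8.2]
force: [0.0, 0.3, -1.7]
grip_width: 0.0601
grasp_force: 25.0
```

```bash
python3 -c "
from h import *
st();go([.57,.10,.29],tool(15,60))
"
```

```text
t 14.65 tcp [0.6835 0.054  0.2405] rot [-179.9    19.98    8.22] q [ -3.5  39.9  -6.9  52.7   4.  107.6 -90.8] F [ 0.   0.3 -1.7] w 0.0601 g 25.0
at [0.6835 0.054  0.2405] n 8 row [-0.0101, -0.0132, -0.0049] [-0.0052, 0.0709, -0.1146]
```

play_rows([
  [[-0.0101,-0.0132,-0.0049,-0.005,0.071,-0.1146,0.05],[-0.0101,-0.0132,-0.0049,-0.005,0.071,-0.1146,0.05],[-0.0101,-0.0132,-0.0049,-0.005,0.071,-0.1146,0.05],[-0.0101,-0.0132,-0.0049,-0.005,0.071,-0.1146,0.05],[-0.0101,-0.0132,-0.0049,-0.005,0.071,-0.1146,0.05],[-0.0101,-0.0132,-0.0049,-0.005,0.071,-0.1146,0.05],[-0.0101,-0.0132,-0.0049,-0.005,0.071,-0.1146,0.05],[-0.0101,-0.0132,-0.0049,-0.005,0.071,-0.1146,0.05],[0,0,0,0,0,0,0.05]],
])

```text
time_s: 15.55
tool_pos: [0.5675, 0.0977, 0.29]
tool_rot: [180.0, -15.0, 59.9]
force: [0.6, -1.1, -1.0]
grip_width: 0.06
grasp_force: 25.0
```

```bash
python3 -c "
from s2 import *
from h import st
st();go(*place(E_of((.51,.12),0,85),85,35,up=.14))
"
```

```text
t 15.55 tcp [0.5675 0.0977 0.29  ] rot [179.98 -14.95  59.91] q [ 11.7   2.  -16.7  96.  -12.1  73.7 -32.5] F [ 0.6 -1.1 -1. ] w 0.06 g 25.0
at [0.5675 0.0977 0.29  ] n 5 row [-0.003, -0.0134, 0.0201] [0.0443, 0.1032, -0.0767]
```

play_rows([
  [[-0.003,-0.0134,0.0201,0.0443,0.1032,-0.0767,0.05],[-0.003,-0.0134,0.0201,0.0443,0.1032,-0.0767,0.05],[-0.003,-0.0134,0.0201,0.0443,0.1032,-0.0767,0.05],[-0.003,-0.0134,0.0201,0.0443,0.1032,-0.0767,0.05],[-0.003,-0.0134,0.0201,0.0443,0.1032,-0.0767,0.05],[0,0,0,0,0,0,0.05]],
])

```text
time_s: 16.15
tool_pos: [0.512, 0.1525, 0.19]
tool_rot: [-178.9, -45.0, 84.2]
force: [-0.9, 0.1, -2.2]
grip_width: 0.06
grasp_force: 25.0
```

```bash
python3 -c "
from s2 import *
from h import st,look,cv2,read_camera
st();look('v4')
go(*place(E_of((.51,.12),0,85),85,45,up=.02))
go(*place(E_of((.454,.362),.005,98),98,45,up=.06))
"
```

```text
t 16.15 tcp [0.512  0.1525 0.19  ] rot [-178.92  -45.03   84.2 ] q [ 20.7   8.2 -12.1 112.6 -46.3  71.1  23.7] F [-0.9  0.1 -2.2] w 0.06 g 25.0
t bright red px 139
s bright red px 292
w bright red px 924
at [0.5156 0.1543 0.1958] n 3 row [-0.0337, -0.0008, 0.0243] [-0.0007, 0.0583, -0.0006]
at [0.5156 0.1543 0.1958] n 6 row [0.0152, -0.0104, 0.0377] [0.0287, 0.029, -0.0247]
```

View pics/v4.png

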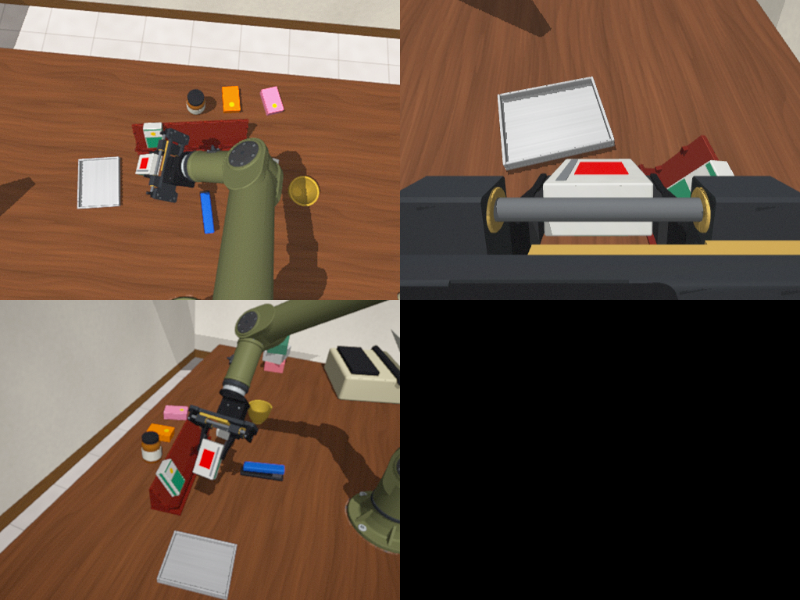

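The red sticker shows at top-view (146,163) and side-view (207,459), so this carton goes to the tray.

```bash
python3 -c "
from s2 import *
from h import st,read_camera,silhouettes,onz,cv2,get_obs
for n in('top','side'):
    c=read_camera(n);s=silhouettes(n,'tray')[0];vs,us=np.nonzero(s['pixels'])
    for z in(.018,):
        g=np.array([onz(c,u,v,z)[:2] for u,v in zip(us,vs)],np.float32);print(n,cv2.minAreaRect(g))
w=[place(E_of((.454,.362),.005,100),100,45,up=.06),place(E_of((.454,.362),.005,100),100,60,up=.003)]
print(follow(get_obs()['qpos'],w,10))
go(*w[0],n=8)
"
```

```text
top ((0.45659399032592773, 0.35477402806282043), (0.18417327105998993, 0.15393610298633575), 9.274526596069336)
side ((0.4536474347114563, 0.3642560839653015), (0.17457452416419983, 0.1524990350008011), 9.770875930786133)
(array([ 15.70141716,  38.42513376, -24.42072908, 115.56778019,
       -66.10786779,  63.05890057,  55.89635073]), np.float64(0.00010921762459504992), np.float64(7.908541506420065e-05), np.float64(23.07213220525915))
at [0.515  0.1547 0.1959] n 8 row [0.0113, -0.0072, 0.0284] [0.0248, 0.0216, -0.021]
```

play_rows([
  [[0.0113,-0.0072,0.0284,0.0248,0.0216,-0.021,0.05],[0.0113,-0.0072,0.0284,0.0248,0.0216,-0.021,0.05],[0.0113,-0.0072,0.0284,0.0248,0.0216,-0.021,0.05],[0.0113,-0.0072,0.0284,0.0248,0.0216,-0.021,0.05],[0.0113,-0.0072,0.0284,0.0248,0.0216,-0.021,0.05],[0.0113,-0.0072,0.0284,0.0248,0.0216,-0.021,0.05],[0.0113,-0.0072,0.0284,0.0248,0.0216,-0.021,0.05],[0.0113,-0.0072,0.0284,0.0248,0.0216,-0.021,0.05],[0,0,0,0,0,0,0.05],[0,0,0,0,0,0,0.05]],
])

```text
time_s: 17.5
tool_pos: [0.4478, 0.3844, 0.115]
tool_rot: [-179.5, -55.2, 99.7]
force: [0.1, 0.7, -1.9]
grip_width: 0.0603
grasp_force: 25.0
```

```bash
python3 -c "
from s2 import *
from h import st,read_camera,silhouettes,onz,cv2
st();c=read_camera('top')
for s in silhouettes('top','carton_a'):
    vs,us=np.nonzero(s['pixels']);g=np.array([onz(c,u,v,.03)[:2] for u,v in zip(us,vs)],np.float32)
    if abs(g.mean(0)[1]+.22)<.05 and g.mean(0)[0]<.7: print(cv2.minAreaRect(g),s['p'])
go(*place(E_of((.454,.361),.005,100),100,60,up=.006),n=6)
"
```

```text
t 17.5 tcp [0.4478 0.3844 0.115 ] rot [-179.53  -55.17   99.74] q [  8.9  20.7 -24.2 116.1 -58.5  58.6  34.9] F [ 0.1  0.7 -1.9] w 0.0603 g 25.0
((0.5726763606071472, -0.22063244879245758), (0.10096346586942673, 0.06923186779022217), 77.60867309570312) 0.84
at [0.4496 0.3828 0.1155] n 6 row [-0.01, 0.0001, 0.003] [-0.0, 0.0433, -0.0005]
```

play_rows([
  [[-0.01,0,0.003,0,0.0433,0,0.05],[-0.01,0,0.003,0,0.0433,0,0.05],[-0.01,0,0.003,0,0.0433,0,0.05],[-0.01,0,0.003,0,0.0433,0,0.05],[-0.01,0,0.003,0,0.0433,0,0.05],[-0.01,0,0.003,0,0.0433,0,0.05],[0,0,0,0,0,0,0.05],[0,0,0,0,0,0,0.05]],
])

```text
time_s: 18.4
tool_pos: [0.452, 0.3695, 0.0547]
tool_rot: [-179.4, -70.0, 99.3]
force: [0.8, 0.3, -1.5]
grip_width: 0.0599
grasp_force: 25.0
```

```bash
python3 -c "
from s2 import *
from h import st
st();go(*place(E_of((.454,.361),.005,100),100,60,up=.001),n=1)
"
```

```text
t 18.4 tcp [0.452  0.3695 0.0547] rot [-179.41  -69.97   99.31] q [ 15.6  37.9 -24.4 115.8 -66.3  63.2  55.5] F [ 0.8  0.3 -1.5] w 0.0599 g 25.0
at [0.452  0.3695 0.0547] n 1 row [-0.0047, 0.0005, 0.0023] [0.0009, 0.0005, -0.0041]
```

Lower the last few millimetres and release.

play_rows([
  [[-0.0045,0.0005,0.0015,0,0,-0.004,0.05],[0,0,0,0,0,0,0.05],[0,0,0,0,0,0,0.087],[0,0,0,0,0,0,0.087],[0,0,0,0,0,0,0.087],[0,0,0,0,0,0,0.087],[0,0,0,0,0,0,0.087],[0,0,0,0,0,0,0.087]],
])

```text
time_s: 19.2
tool_pos: [0.4515, 0.3702, 0.0498]
tool_rot: [179.9, -70.0, 100.1]
force: [-0.3, -0.1, 0.9]
grip_width: 0.0864
grasp_force: 0.0
```

```bash
python3 -c "
from s2 import *
from h import *
st()
for n in('top','side'):
    c=read_camera(n);f=np.array(c['frame']);h=cv2.cvtColor(f,cv2.COLOR_RGB2HSV);m=((h[...,0]<6)|(h[...,0]>174))&(h[...,1]>170)&(h[...,2]>150);vs,us=np.nonzero(m)
    g=np.array([onz(c,u,v,.035)[:2] for u,v in zip(us,vs)],np.float32);g=g[(g[:,0]<.56)&(g[:,1]>.25)];print(n,len(g),cv2.minAreaRect(g))
    cv2.imwrite('pics/z_%s.png'%n,f[:,:,::-1])
"
```

```text
t 19.2 tcp [0.4515 0.3702 0.0498] rot [179.92 -70.01 100.14] q [ 15.5  38.6 -24.3 115.7 -66.3  63.   56.2] F [-0.3 -0.1  0.9] w 0.0864 g 0.0
top 200 ((0.45458996295928955, 0.3637655973434448), (0.03037199378013611, 0.04622543603181839), 9.879207611083984)
side 334 ((0.4551708996295929, 0.36635637283325195), (0.030274465680122375, 0.046169720590114594), 10.094207763671875)
```

The sticker measures (0.455, 0.365) and the tray centre (0.455, 0.360), with the sticker up and square to the tray. I'll retreat and go for the last carton.

play_rows([
  [[0.01,0,-0.04,0,0,0,0.087],[0.01,0,-0.04,0,0,0,0.087],[0.03,0,-0.03,0,-0.08,0,0.087],[0.04,0,0,0,-0.12,0,0.087],[0.04,0,0,0,-0.12,0,0.087],[0,0,0,0,0,0,0.087]],
])

```text
time_s: 19.9
tool_pos: [0.4605, 0.3287, 0.2149]
tool_rot: [178.4, -51.6, 101.9]
force: [0.4, 0.5, -0.5]
grip_width: 0.0872
grasp_force: 0.0
```

```bash
python3 -c "
from s2 import *
from h import *
st();w=[(np.array([.56,.16,.28]),tool(0,50)),gp(0,-20,.08)]
print(follow(get_obs()['qpos'],w,10));go(*w[0])
"
```

```text
t 19.9 tcp [0.4605 0.3287 0.2149] rot [178.36 -51.59 101.86] q [ 13.2  10.3 -22.8 111.7 -51.9  70.   25.6] F [ 0.4  0.5 -0.5] w 0.0872 g 0.0
(array([  -8.74459369,   42.12548318,  -12.87237461,   59.25497761,
          4.69040997,   99.05410533, -101.71652758]), np.float64(0.000419883405442304), np.float64(0.00022468645065304899), np.float64(18.605894670175587))
at [0.4605 0.3287 0.2149] n 9 row [-0.011, 0.0141, -0.0155] [-0.0424, -0.0942, 0.0921]
```

play_rows([
  [[-0.011,0.0141,-0.0155,-0.0424,-0.0942,0.0921,0.087],[-0.011,0.0141,-0.0155,-0.0424,-0.0942,0.0921,0.087],[-0.011,0.0141,-0.0155,-0.0424,-0.0942,0.0921,0.087],[-0.011,0.0141,-0.0155,-0.0424,-0.0942,0.0921,0.087],[-0.011,0.0141,-0.0155,-0.0424,-0.0942,0.0921,0.087],[-0.011,0.0141,-0.0155,-0.0424,-0.0942,0.0921,0.087],[-0.011,0.0141,-0.0155,-0.0424,-0.0942,0.0921,0.087],[-0.011,0.0141,-0.0155,-0.0424,-0.0942,0.0921,0.087],[-0.011,0.0141,-0.0155,-0.0424,-0.0942,0.0921,0.087],[0,0,0,0,0,0,0.087]],
])

```text
time_s: 20.9
tool_pos: [0.5603, 0.1546, 0.2693]
tool_rot: [-179.4, 0.7, 49.6]
force: [0.7, 1.3, 0.1]
grip_width: 0.0869
grasp_force: 0.0
```

```bash
python3 -c "
from h import *
st();go(*gp(0,-20,.08),n=8)
"
```

```text
t 20.9 tcp [0.5603 0.1546 0.2693] rot [-179.35    0.65   49.65] q [ -1.7  10.6 -18.7  87.9   3.2  83.  -60.9] F [0.7 1.3 0.1] w 0.0869 g 0.0
at [0.5603 0.1546 0.2693] n 8 row [0.0151, 0.0053, 0.012] [0.0149, -0.0398, 0.0896]
```

play_rows([
  [[0.0151,0.0053,0.012,0.0149,-0.0398,0.0896,0.087],[0.0151,0.0053,0.012,0.0149,-0.0398,0.0896,0.087],[0.0151,0.0053,0.012,0.0149,-0.0398,0.0896,0.087],[0.0151,0.0053,0.012,0.0149,-0.0398,0.0896,0.087],[0.0151,0.0053,0.012,0.0149,-0.0398,0.0896,0.087],[0.0151,0.0053,0.012,0.0149,-0.0398,0.0896,0.087],[0.0151,0.0053,0.012,0.0149,-0.0398,0.0896,0.087],[0.0151,0.0053,0.012,0.0149,-0.0398,0.0896,0.087],[0,0,0,0,0,0,0.087],[0,0,0,0,0,0,0.087]],
])

```text
time_s: 21.9
tool_pos: [0.6635, 0.1744, 0.152]
tool_rot: [-179.9, 20.2, 8.2]
force: [-0.3, 0.5, -0.0]
grip_width: 0.087
grasp_force: 0.0
```

```bash
python3 -c "
from h import *
st();go(*gp(0,-20,0),n=5)
read_camera('side')
for s in silhouettes('side','carton_a'):
    vs,us=np.nonzero(s['pixels']);print(round(s['p'],2),us.mean().round(1),vs.mean().round(1))
"
```

```text
t 21.9 tcp [0.6635 0.1744 0.152 ] rot [-179.88   20.22    8.22] q [  -9.6   41.9  -10.9   59.7    3.4   98.8 -100.9] F [-0.3  0.5 -0. ] w 0.087 g 0.0
at [0.6635 0.1744 0.152 ] n 5 row [0.0003, -0.0003, 0.0153] [-0.0004, 0.0008, 0.0001]
0.85 227.5 143.5
0.74 218.1 226.5
0.69 292.5 165.4
0.55 215.1 169.3
```

The carton hasn't moved and the pose is good, so I'll descend and grasp.

play_rows([
  [[0.0003,-0.0003,0.0153,0,0,0,0.087],[0.0003,-0.0003,0.0153,0,0,0,0.087],[0.0003,-0.0003,0.0153,0,0,0,0.087],[0.0003,-0.0003,0.0153,0,0,0,0.087],[0.0003,-0.0003,0.0153,0,0,0,0.087],[0,0,0,0,0,0,0.087],[0,0,0,0,0,0,0.05],[0,0,0,0,0,0,0.05],[0,0,0,0,0,0,0.05],[0,0,0,0,0,0,0.05],[0,0,0,0,0,0,0.05],[0,0,0,0,0,0,0.05]],
])

```text
time_s: 23.2
tool_pos: [0.6387, 0.174, 0.0828]
tool_rot: [-179.9, 20.2, 8.2]
force: [-4.8, 2.0, 2.9]
grip_width: 0.0602
grasp_force: 27.1
```

play_rows([
  [[-0.0035,0,-0.0334,0,0,0,0.05],[-0.0035,0,-0.0334,0,0,0,0.05],[-0.0035,0,-0.0334,0,0,0,0.05],[-0.01,0,-0.03,0,0,0,0.05],[-0.01,0,-0.03,0,0,0,0.05]],
])

```text
time_s: 23.7
tool_pos: [0.667, 0.1761, 0.2443]
tool_rot: [180.0, 19.8, 8.0]
force: [0.5, -0.4, -0.8]
grip_width: 0.0599
grasp_force: 25.0
```

```bash
python3 -c "
from s2 import *
from h import *
st();c=(.51,.12);w=[(np.array([.57,.12,.29]),tool(15,55)),place(E_of(c,0,85),85,35,up=.14),place(E_of(c,0,85),85,45)]
print(follow(get_obs()['qpos'],w,10));go(*w[0])
"
```

```text
t 23.7 tcp [0.667  0.1761 0.2443] rot [179.95  19.84   7.98] q [ -10.3   40.5  -10.8   51.4    3.2  108.1 -101.3] F [ 0.5 -0.4 -0.8] w 0.0599 g 25.0
(array([ 22.49829221,  25.36946007,  -8.05519265, 117.04498279,
       -57.25416825,  66.32309725,  48.09825866]), np.float64(0.0003871534034454159), np.float64(9.621156267878816e-05), np.float64(14.15199792147314))
at [0.667  0.1761 0.2443] n 8 row [-0.015, -0.0001, -0.0046] [-0.0043, 0.0717, -0.104]
```

play_rows([
  [[-0.015,0,-0.0046,-0.0043,0.0717,-0.104,0.05],[-0.015,0,-0.0046,-0.0043,0.0717,-0.104,0.05],[-0.015,0,-0.0046,-0.0043,0.0717,-0.104,0.05],[-0.015,0,-0.0046,-0.0043,0.0717,-0.104,0.05],[-0.015,0,-0.0046,-0.0043,0.0717,-0.104,0.05],[-0.015,0,-0.0046,-0.0043,0.0717,-0.104,0.05],[-0.015,0,-0.0046,-0.0043,0.0717,-0.104,0.05],[-0.015,0,-0.0046,-0.0043,0.0717,-0.104,0.05],[0,0,0,0,0,0,0.05]],
])

```text
time_s: 24.6
tool_pos: [0.5689, 0.1148, 0.2895]
tool_rot: [179.9, -14.9, 54.8]
force: [-0.1, -1.3, -1.2]
grip_width: 0.0599
grasp_force: 25.0
```

```bash
python3 -c "
from s2 import *
from h import *
st();go(*place(E_of((.51,.12),0,85),85,40,up=.08),n=7)
"
```

```text
t 24.6 tcp [0.5689 0.1148 0.2895] rot [179.86 -14.87  54.81] q [  9.5   1.4 -16.9  96.7 -10.9  72.1 -40.1] F [-0.1 -1.3 -1.2] w 0.0599 g 25.0
at [0.5689 0.1148 0.2895] n 7 row [-0.0103, -0.0081, 0.0203] [0.0413, 0.0856, -0.0644]
```

play_rows([
  [[-0.0103,-0.0081,0.0203,0.0413,0.0856,-0.0644,0.05],[-0.0103,-0.0081,0.0203,0.0413,0.0856,-0.0644,0.05],[-0.0103,-0.0081,0.0203,0.0413,0.0856,-0.0644,0.05],[-0.0103,-0.0081,0.0203,0.0413,0.0856,-0.0644,0.05],[-0.0103,-0.0081,0.0203,0.0413,0.0856,-0.0644,0.05],[-0.0103,-0.0081,0.0203,0.0413,0.0856,-0.0644,0.05],[-0.0103,-0.0081,0.0203,0.0413,0.0856,-0.0644,0.05],[0,0,0,0,0,0,0.05],[0,0,0,0,0,0,0.05]],
])

```text
time_s: 25.5
tool_pos: [0.5134, 0.1515, 0.1335]
tool_rot: [-179.5, -50.0, 84.7]
force: [-0.5, 0.8, 0.1]
grip_width: 0.0596
grasp_force: 25.0
```

```bash
python3 -c "
from s2 import *
from h import *
st();look('v5');go(*place(E_of((.51,.12),0,85),85,45,up=.004),n=6)
"
```

```text
t 25.5 tcp [0.5134 0.1515 0.1335] rot [-179.45  -50.05   84.73] q [ 21.6  14.8 -10.7 115.6 -51.8  68.4  34.4] F [-0.5  0.8  0.1] w 0.0596 g 25.0
t bright red px 236
s bright red px 335
w bright red px 839
at [0.514  0.1519 0.1357] n 6 row [-0.0115, -0.0002, 0.0068] [-0.0006, 0.0145, 0.0005]
```

View pics/v5.png

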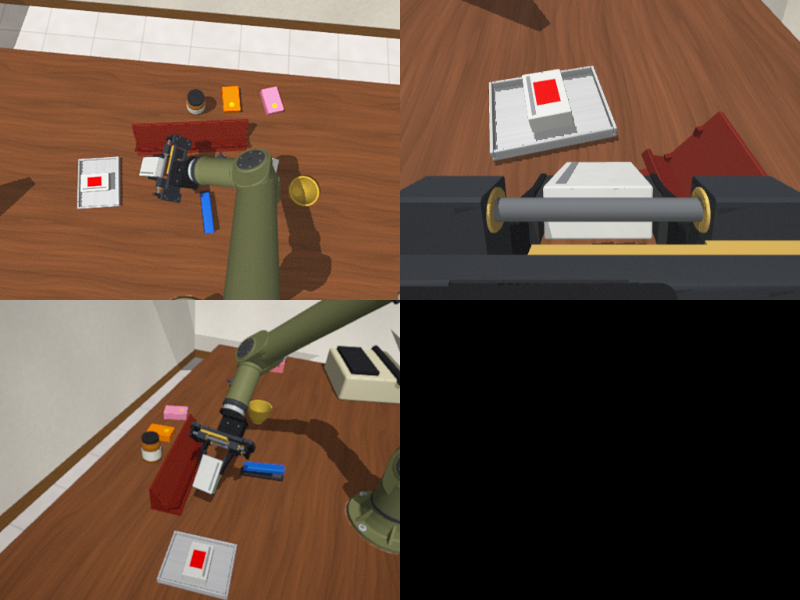

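The recalled carton lies flat in the tray, with its sticker at top-view (95,181). The carton in the gripper is plain white, so I'll lower and release it.

play_rows([
  [[-0.0115,0,0.0068,0,0.0145,0,0.05],[-0.0115,0,0.0068,0,0.0145,0,0.05],[-0.0115,0,0.0068,0,0.0145,0,0.05],[-0.0115,0,0.0068,0,0.0145,0,0.05],[-0.0115,0,0.0068,0,0.0145,0,0.05],[-0.0115,0,0.0068,0,0.0145,0,0.05],[0,0,0,0,0,0,0.05],[0,0,0,0,0,0,0.05]],
])

```text
time_s: 26.45
tool_pos: [0.5123, 0.1415, 0.0551]
tool_rot: [-179.8, -55.0, 85.1]
force: [-0.5, -0.3, -1.4]
grip_width: 0.0601
grasp_force: 25.0
```

```bash
python3 -c "
from s2 import *
from h import *
st();go(*place(E_of((.51,.12),0,85),85,45,up=0),n=1)
"
```

```text
t 26.45 tcp [0.5123 0.1415 0.0551] rot [-179.82  -55.02   85.13] q [ 24.5  25.7 -10.4 116.8 -56.3  65.8  47.4] F [-0.5 -0.3 -1.4] w 0.0601 g 25.0
at [0.5123 0.1415 0.0551] n 1 row [-0.0023, -0.0004, 0.0019] [-0.005, -0.0003, 0.0013]
```

play_rows([
  [[-0.0023,0,0.0019,0,0,0,0.05],[0,0,0,0,0,0,0.05],[0,0,0,0,0,0,0.087],[0,0,0,0,0,0,0.087],[0,0,0,0,0,0,0.087],[0,0,0,0,0,0,0.087],[0,0,0,0,0,0,0.087],[0,0,0,0,0,0,0.087]],
])

```text
time_s: 27.25
tool_pos: [0.5111, 0.1419, 0.0507]
tool_rot: [-179.5, -55.1, 84.9]
force: [0.1, 1.2, -0.2]
grip_width: 0.0866
grasp_force: 0.0
```

play_rows([
  [[0.01,0,-0.04,0,0,0,0.087],[0.01,0,-0.04,0,0,0,0.087],[0.03,0,-0.04,0,0,0,0.087],[0.02,0,-0.04,0,0,0,0.087],[0.02,0,-0.04,0,-0.05,0,0.087],[0.02,0,-0.04,0,-0.05,0,0.087],[0,0,0,0,0,0,0.087],[0,0,0,0,0,0,0.087]],
])

```text
time_s: 28.05
tool_pos: [0.5017, 0.0098, 0.2802]
tool_rot: [-179.8, -49.3, 85.1]
force: [0.1, 0.4, -1.8]
grip_width: 0.0869
grasp_force: 0.0
```

```bash
python3 -c "
from h import *
st();look('v6')
for n in('top','side'):
  c=read_camera(n)
  for m in('jar','mortar','stapler'):
    s=silhouettes(n,m)[0];print(n,m,np.round(s['extent']))
"
```

```text
t 28.05 tcp [0.5017 0.0098 0.2802] rot [-179.85  -49.31   85.12] q [ 30.6   9.   -4.5 102.8 -44.2  90.7  29.9] F [ 0.1  0.4 -1.8] w 0.0869 g 0.0
t bright red px 232
s bright red px 333
w bright red px 636
top jar [237. 113. 260. 150.]
top mortar [372. 245. 408. 261.]
top stapler [259. 248. 273. 298.]
side jar [181. 168. 206. 208.]
side mortar [316. 127. 346. 157.]
side stapler [307. 205. 361. 232.]
```

View pics/v6.png

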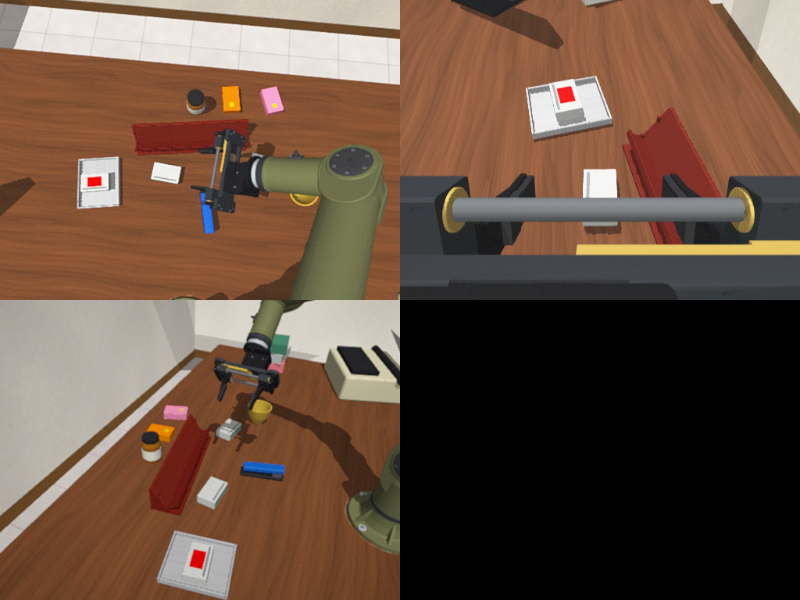

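All three cartons lie flat with their undersides up: the stickered one at (95,181), the plain ones at (166,173) and, in the side view, (228,428). The jar, mortar and stapler are where they were. I'm handing it in.

```bash
python3 -c "
from cell import sign_off;print(sign_off())"
```

```text
the job is handed in; nothing more can be done
None
```

All three cartons are turned underside up: the recalled one lies flat, sticker up, about 5 mm from the tray's centre, the other two lie flat on the counter clear of it, the jar, mortar and stapler show no movement in the cameras, and I handed in at about 28.5 s of the 72 s.

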